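# Shut the medicine box and pin its hasp

## Task

Make the green medicine box safe from the toddler: shut its lid, then swing the steel hasp over to the front so that the staple pokes out through its slot, and then take the red-handled pin from the box's side pocket and push it down through the staple's loop, in front of the hasp, until its cross stop sits on the loop. Rubber buffers hold the hasp off, so press it back for the pin to pass; the staple is adjustable and may sit a little to either side, so look or feel for its loop and do not force the pin. Do not disturb the things standing round the box.

Things in the scene. Friction and masses are not known exactly. Their poses are not given: they have to be found in the camera images.
- medbox: green medicine box, 140 deep x 200 wide x 100 mm high with the lid shut, does not move. Origin: centre of its underside; x points from the front (70 mm before the origin, towards the robot) to the back, y to its left, z up. Shut, the lid's flat top is 100 mm up. On its right end (y = -115, x = -35 to 35 mm) a 13 mm wide side pocket, open above, rim 80 mm up, holds the pin.
- staple (a point): middle of the staple's track (frame as the box's), 81 mm before the box's origin, 67 mm up. The loop was clamped up to 13 mm left or right (box y) of this: see or feel where. Level loop of 5 mm square bar: top 2.5 mm above this point, opening 13 mm wide, 23 mm over its arms; front bar's inner edge 6 mm before this point, front of the pressed-home hasp 6 mm behind it.
- lid (a joint): angle of the lid on its hinge along the box's back rim, 140 mm behind the front, 88 mm up (the lid is 12 mm thick): 0 shut, grows as it opens to 1.5 (starts at 0.5 to 1.0). Stiff hinge: it stays where it is left; about 4 N down at the front edge shuts it.
- lid_edge (a point): point on the lid's top face at its front edge, 72 mm to the left of the middle, clear of the hasp: push here to shut it.
- hasp (a joint): angle of the hasp on its hinge, from 0 where it rests on the rubber buffers over the staple (0.27 rad short of plumb, its slot half over the loop), 1.3 stands straight out to the robot, 2.87 stands up, to 4.2 folded back on the lid (starts at 3.1 to 3.9). It stays where it is left (0.018 N m of friction).
- hasp_squeeze (a joint): how far the hasp, at hasp 0, is pressed back into the rubber buffers: 0 when let go, 0.27 pressed home, hanging plumb against the front. A spring, 0.024 N m at 0 rising to 0.08 N m (about 3 N at the slot's upper edge); it comes back out when let go unless the pin holds it.
- hasp_hinge (a point): middle of the hasp's hinge axis, along y on the lid's top front edge; with the lid shut 101 mm up and 3.5 mm before the box's front. Knuckle 6 mm thick.
- hasp_lip (a point): centre of the 6 mm thick rolled lip at the free end of the hasp, 65 mm from its hinge and 5.5 mm out from the leaf's middle plane. The leaf is 64 mm wide and 3 mm thick; slot 51 mm wide, from 26 to 43 mm below the hinge. The lip is rolled to the side that faces the robot when the hasp hangs (and the back of the box when it stands up).
- pin: upright retaining pin, 94 mm long, 60 g. Origin: lowest point of its blunt, chamfered nose; z up. Shaft 9 mm; cross stop 26 mm along y, 12 along x, underside 24 mm above the nose; red grip 24 mm (y) x 14 (x), 64 to 94 mm above the nose: hold it there across y, fingertips no lower, to clear the lid. Starts hanging in the pocket, nose 56 mm up, box x -22 to 22 mm, y along the box's y.
- pin_stop (a point): point on the pin's axis at the underside of its cross stop; 2.5 mm above the staple's point when the pin is fully in. Grip the pin firmly (about 100 N): held at 60 N or less it can turn in the fingers when its nose presses on the hasp or an arm of the loop.
- dropper_bottle: amber dropper bottle, 34 mm across, 102 mm high, left of the box; origin under its centre. Leave it.
- cream_tube: white squeeze tube standing on its cap, 48x57x172 mm, right of the box; origin under its centre. Leave it.
- dosing_syringe: oral syringe lying in front of the box, 30x122x17 mm; origin under its centre. Leave it.
- spice_jar: jar with a mustard-coloured cap, 42 mm across, 106 mm high, at the right; origin under its centre. Leave it.

How it is judged (in metres and radians):
On the way, in this order (a step that is already met when the one before it is completed fails the run):
1. the lid is shut, the hasp still open (value of joint lid below 0.04 rad and value of joint hasp above 0.3 rad), for 0.2 s.
2. the hasp is swung over the staple, the lid shut (value of joint hasp below 0.15 rad and value of joint lid below 0.04 rad), for 0.2 s.
At the end, for the whole second after the job is handed in: Lid shut within 0.04 rad; hasp over the staple, held pressed back 0.10 rad or more by the pin; pin at rest in the loop, upright within 0.2 rad, its cross stop within 3.5 mm of sitting on the loop, at most 6 mm (front to back) and 17 mm (sideways) from the middle of the staple's track (value of joint lid below 0.04 rad and value of joint hasp below 0.05 rad and value of joint hasp_squeeze above 0.1 rad and z of pin_stop in the frame of staple between -0.003 and 0.006 m and x of pin_stop in the frame of staple between -0.006 and 0.006 m and y of pin_stop in the frame of staple between -0.017 and 0.017 m and angle between pin's own z axis and vertical below 0.2 rad and linear speed of pin below 0.02 m/s); the robot touches nothing.
It fails at once if the amber dropper bottle is pushed more than 3 cm away (distance of dropper_bottle from where it was at the start of the episode above 0.03 m).
It fails at once if the white cream tube is pushed more than 3 cm away (distance of cream_tube from where it was at the start of the episode above 0.03 m).
It fails at once if the dosing syringe is pushed more than 3 cm away (distance of dosing_syringe from where it was at the start of the episode above 0.03 m).
It fails at once if the spice jar is pushed more than 3 cm away (distance of spice_jar from where it was at the start of the episode above 0.03 m).
It fails at once if the pin is forced: pressed on the box, hasp or staple with over 35 N (contact force between pin and medbox above 35 N).
It also fails if it takes over 64 s, if anything falls off the work surface, if the arm or the gripper's body presses on something with over 40 N, if the wrist force passes 120 N, or if a joint passes its speed limit or range.

## Robot

A 6-joint arm with a two-finger parallel gripper is mounted at the origin on the work surface; the furniture and walls round the work are solid. World frame = base frame: x ahead of the robot, y to its left, z up, the work surface at z = 0. Lengths are in m, angles in degrees, forces in N, time in s.
With the tool pointing down it reaches from about 0.35 to 0.8 m from the base axis. Payload 7.3 kg.
Tool frame: the origin (TCP) lies on the centre line of the jaws, within the pads' length; the fingertips stand 22 mm ahead of it and the grasp point (between the pads) lies 3 mm ahead of it (robot.nose_length is the distance from the TCP to the fingertips, in m); z points along the fingers, y is the line along which they close (so a half turn about z gives the same grasp; the last joint's range is limited). The gripper opens to 85 mm and grips with 20 to 120 N. Pads are 22 mm wide; open, the fingers measure 114 mm over their backs; the gripper's body (76 mm by 85 mm) begins 54 mm behind the grasp point. The pads swing forward as they close: fully open they stand 13 mm farther back than shut.
Start: joints at [62.624, 19.595, 87.324, -0, 73.075, -8.365], TCP at [0.171, 0.496, 0.253] pointing down, gripper open.
Joint ranges: [-145.02, 145.02], [-44.19, 115.74], [2.07, 154.8], [-57.11, 237.11], [16.16, 152.29], [-177.93, 177.93]. Speed limits (degrees/s): [147.25, 147.25, 180, 180, 180, 180].

## Interface

Orientations are given as a 3x3 rotation matrix whose columns are the frame's x, y, z axes.
In Python, from rig import status, cams, sign_off, finder, robot gives the robot as it stands.
- The arm moves only by the tool step_arm, never from a script. Its argument "series" is a list of rows, each an object with "translation": the shift along the world's x, y, z in mm, a list of three; "turn": the turn about the world's z in rad. A call has exactly 10 rows; each row shifts and turns the commanded pose from where the row before left it; what a row does not reach is not made up. A row lasts 1/10 s, in which the tool goes at most 50 mm and 8.59 degrees, less where a joint would pass 70% of its speed; a pose out of reach is approached as far as the arm can. A call is refused whole if a number of a shift passes 50 or a number of a turn 0.15, either way. A call with a gripper value outside its range is refused whole. "gripper" is the gripper's target within -1 to 1 (shut at 1, half-way at 0, fully open at -1), set as the call begins (left out, the last holds). The fingers move at their own pace and stop on an object; "grip_force" is the grip in N (left out, the last holds). Time passes only in rows, so rows that do not move let the fingers close, or fill a call up. It gives the time, the measured TCP pose, the force, the opening and the grip force at its end, in the units of the state.
- status.observe(): the state, without advancing time (a new reading comes with each control period).
- cams.read_camera(name): name is "scene" or "top" or "wrist"; returns the picture (384x512x3 uint8, blue, green, red); there is no depth.
- cams.camera_model(name): a dict with "fx", "fy", "cx", "cy" (pixels), "k1" (the pictures are not rectified: a ray, as slopes to the right and down, at radius r is drawn at 1 + k1 r^2 times it, then the intrinsics apply), "world_from_camera" (4x4, takes a point from camera to world coordinates). Camera axes: x right, y up, looking along -z (the intrinsics and any distortion apply to the point x, -y, -z); pixel columns grow to the right and rows downward; lengths in m; the calibration is good to about 2 mm. A picture is of the moment at which its call begins: read the wrist's pose just before it. camera_model takes no time and is no camera call; for the wrist camera it gives the pose at the moment of the call.
- sign_off(): hands the job in; it is judged then, once.
Trained networks look in the newest picture that a camera, given by its name, has taken for a name from the list of things; names that differ only in an ending like _2 or _b are one class to them, and where a whole thing is asked for, a point or a joint stands for the part that bears it (a point fixed in the world has none). Each returns a list of dicts, best first, with "score" (0 to 1); they miss things now and then, are a little off and sometimes report something else, mostly with a low value. They report only what shows in the picture. A call takes as long as a camera call.
- finder.boxes_of(label, camera): "xyz" ([x, y, z] in m, in the coordinates of the camera as it stood for that picture, good to about 4 mm: the middle of the surface that is visible of it).
- finder.cut_out(label, camera): "pixels" (384x512 bool, what is visible of it).
The state is a dict: "time_s": time; "joint_pos": joint angles; "qvel": joint speeds; "joint_efforts": joint torques, N m; "tcp_pos": TCP position; "tcp_rot": TCP orientation; "ft_force": force on the tool from outside, world axes, zero at the start; "wrist_torque": the same for the moment, N m; "finger_gap": finger opening in m; "gripper_force": force on a finger pad.
Only numpy, scipy, OpenCV 4.12 (cv2) and the standard library are available. Lean on these libraries where they do the work, as an engineer would, in place of code of your own. Each camera call takes 0.05 s, during which the arm holds its last target. There are 200 camera calls.

## Working session

There is one attempt and no reset: what is moved stays moved. The work goes in short steps, Python scripts to look and compute and a tool call to move; the robot and the scene stay as the last step left them, time stands still between calls to the robot, and variables do not carry over. Pictures are saved under pics/ and viewed, at most 10 in all, crops included, and the job is handed in when it is done.

Besides the shell and the picture viewer there is one more tool, called after "Request:" as name(argument=value, ...), one argument or row to a line, values as JSON. step_arm: Moves the arm, as the interface text tells. Its arguments: {"type":"object","properties":{"series":{"type":"array"},"gripper":{"type":"number"},"grip_force":{"type":"number"}},"required":["series"]}

```bash
mkdir -p pics; ls; cat > h.py <<'E'
import numpy as np, cv2
from rig import status, cams, sign_off, finder, robot
def ray(m,u,v):
    xd=(u-m['cx'])/m['fx']; yd=(v-m['cy'])/m['fy']; x,y=xd,yd
    for _ in range(20):
        s=1+m['k1']*(x*x+y*y); x,y=xd/s,yd/s
    T=np.array(m['world_from_camera']); return T[:3,3],T[:3,:3]@np.array([x,-y,-1])
def onz(m,u,v,z):
    o,d=ray(m,u,v); return o+d*(z-o[2])/d[2]
def proj(m,p):
    T=np.array(m['world_from_camera']); c=T[:3,:3].T@(np.array(p)-T[:3,3]); x,y=c[0]/-c[2],-c[1]/-c[2]
    s=1+m['k1']*(x*x+y*y); return np.array([m['cx']+m['fx']*x*s,m['cy']+m['fy']*y*s])
def w(m,x):
    T=np.array(m['world_from_camera']); return T[:3,:3]@np.array(x)+T[:3,3]
E
python3 - <<'E'
from h import *
np.set_printoptions(precision=4,suppress=True)
s=status.observe(); print(s['time_s'],s['tcp_pos'],s['tcp_rot'],s['finger_gap'],s['ft_force'])
for c in ['scene','top']:
    cv2.imwrite(f'pics/{c}0.png',cams.read_camera(c)); m=cams.camera_model(c); print(c,m)
    for l in ['medbox','lid','hasp','staple','lid_edge','hasp_lip','hasp_hinge','pin','pin_stop','dropper_bottle','cream_tube','dosing_syringe','spice_jar']:
        try:
            r=finder.boxes_of(l,c)[:2]; print(l,[(round(q['score'],2),w(m,q['xyz'])) for q in r])
        except Exception as e: print(l,e)
print(status.observe()['time_s'])
E
```

```text
pics
0.0 [0.1708 0.496  0.2526] [[-0.9455  0.3257 -0.0007]
 [ 0.3257  0.9455 -0.0014]
 [ 0.0002 -0.0015 -1.    ]] 0.08547245787789018 [-0.1299 -0.6     0.2899]
scene {'fx': 447.62481801907273, 'fy': 447.62481801907273, 'cx': 251.96788593685676, 'cy': 193.61477511660183, 'k1': -0.03255847016508394, 'world_from_camera': array([[-0.7861,  0.4268, -0.4471, -0.0014],
       [-0.6177, -0.5667,  0.5452,  0.5991],
       [-0.0207,  0.7048,  0.7091,  0.9658],
       [ 0.    ,  0.    ,  0.    ,  1.    ]])}
medbox [(0.84, array([0.5614, 0.1034, 0.0577])), (0.49, array([0.575 , 0.1097, 0.2049]))]
lid [(0.66, array([0.5723, 0.1085, 0.2069]))]
hasp [(0.61, array([0.5783, 0.1005, 0.2159]))]
staple [(0.73, array([0.5665, 0.1044, 0.0613]))]
lid_edge [(0.77, array([0.5681, 0.1075, 0.2019]))]
hasp_lip [(0.8, array([0.5829, 0.0955, 0.215 ]))]
hasp_hinge [(0.76, array([0.5721, 0.1061, 0.2038]))]
pin [(0.59, array([ 0.5717, -0.017 ,  0.1324]))]
pin_stop [(0.5, array([ 0.5674, -0.0147,  0.1308])), (0.47, array([0.5708, 0.1042, 0.2035]))]
dropper_bottle [(0.62, array([0.5471, 0.2609, 0.0613])), (0.48, array
[... 676 characters left out ...]
3, array([0.5817, 0.0951, 0.2158]))]
hasp [(0.73, array([0.5839, 0.0973, 0.218 ]))]
staple [(0.58, array([0.561 , 0.0916, 0.086 ]))]
lid_edge [(0.97, array([0.5913, 0.0904, 0.1892])), (0.57, array([0.5503, 0.2538, 0.0575]))]
hasp_lip [(0.74, array([0.5846, 0.0951, 0.2198]))]
hasp_hinge [(0.62, array([0.5928, 0.0939, 0.1902]))]
pin [(0.58, array([ 0.574 , -0.022 ,  0.1424]))]
pin_stop [(0.56, array([ 0.574 , -0.0197,  0.1435]))]
dropper_bottle [(0.66, array([0.5494, 0.2523, 0.06  ]))]
cream_tube [(0.83, array([ 0.6055, -0.144 ,  0.11  ]))]
dosing_syringe [(0.67, array([0.5938, 0.0921, 0.1859])), (0.47, array([0.3511, 0.138 , 0.0192]))]
spice_jar [(0.7, array([ 0.4406, -0.4003,  0.1062]))]
1.4
```

View pics/scene0.png

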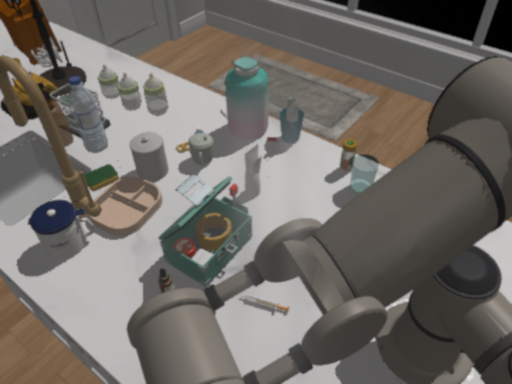

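View pics/top0.png

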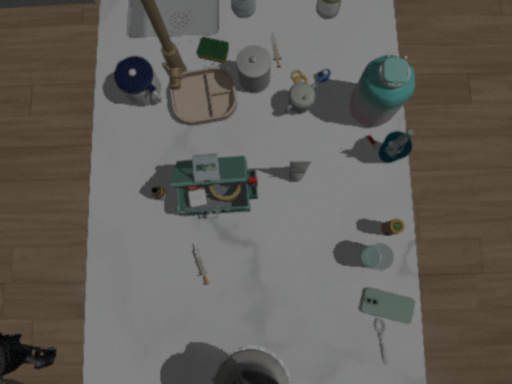

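The scene picture shows the green box with its lid half open at (205,235). The top picture shows it at columns 177-250, rows 155-215, with the pin's red grip at (252,181). I'll enlarge both.

```bash
python3 - <<'E'
from h import *
a=cv2.imread('pics/top0.png')[145:225,145:265]; b=cv2.imread('pics/scene0.png')[165:290,150:265]
a=cv2.resize(a,None,fx=3.3,fy=3.3,interpolation=2); b=cv2.resize(b,None,fx=3.4,fy=3.4,interpolation=2)
o=np.zeros((440,800,3),np.uint8); o[:a.shape[0],:a.shape[1]]=a; o[:b.shape[0],400:400+b.shape[1]]=b
cv2.imwrite('pics/c1.png',np.clip(o*1.5,0,255))
E
```

```text
[ WARN:0@0.183] global loadsave.cpp:1063 imwrite_ Unsupported depth image for selected encoder is fallbacked to CV_8U.
```

View pics/c1.png

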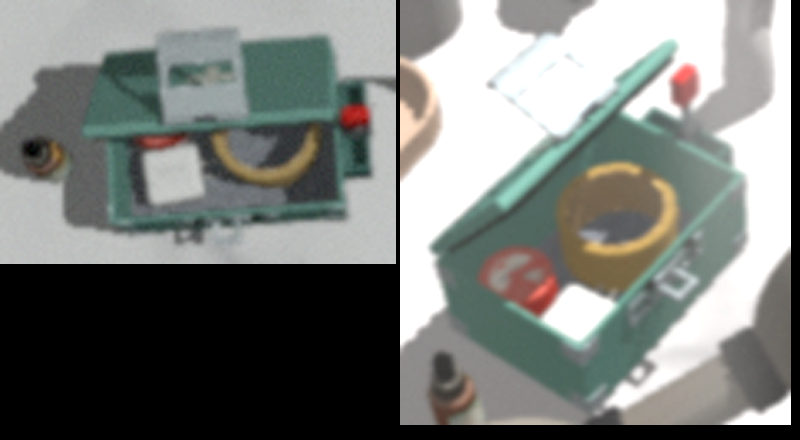

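The crop shows the rim corners (left part: front-left (112,222), front-right (345,212); right part: front corners (585,352) and (742,180)), and the staple loop at (228,231) and (677,283).

```bash
python3 - <<'E'
from h import *
np.set_printoptions(precision=4,suppress=True)
t=cams.camera_model('top'); s=cams.camera_model('scene')
T=lambda u,v,z:onz(t,145+u/3.3,145+v/3.3,z)
S=lambda u,v,z:onz(s,150+(u-400)/3.4,165+v/3.4,z)
for z in(.088,):
  a,b=T(112,222,z),T(345,212,z); print(a,b,np.linalg.norm(b-a),np.degrees(np.arctan2(b[0]-a[0],-(b[1]-a[1]))))
  a,b=S(585,352,z),S(742,180,z); print(a,b,np.linalg.norm(b-a),np.degrees(np.arctan2(b[0]-a[0],-(b[1]-a[1]))))
print('staple',T(228,231,.067),S(677,283,.067))
print('pin',T(355,117,.15),S(684,70,.15))
print('lid edge',T(86,131,.175),T(336,118,.175))
E
```

```text
[0.4941 0.189  0.088 ] [ 0.4981 -0.009   0.088 ] 0.19808191994448227 1.1513392335865498
[0.4872 0.19   0.088 ] [ 0.4993 -0.0028  0.088 ] 0.19320031443982974 3.603839755845126
staple [0.4866 0.0927 0.067 ] [0.4864 0.0925 0.067 ]
pin [ 0.5675 -0.0203  0.15  ] [ 0.5699 -0.0223  0.15  ]
lid edge [0.5565 0.1932 0.175 ] [ 0.5621 -0.0057  0.175 ]
```

Request:
step_arm(
  series=[
    {"translation": [38,-31,5],"turn": 0.037},
    {"translation": [38,-31,5],"turn": 0.037},
    {"translation": [38,-31,5],"turn": 0.037},
    {"translation": [38,-31,5],"turn": 0.037},
    {"translation": [38,-31,5],"turn": 0.037},
    {"translation": [38,-31,5],"turn": 0.037},
    {"translation": [38,-31,5],"turn": 0.037},
    {"translation": [38,-31,5],"turn": 0.037},
    {"translation": [38,-31,5],"turn": 0.037},
    {"translation": [38,-31,5],"turn": 0.037},
  ],
  gripper=1,
  grip_force=60,
)

```text
time_s: 2.4
tcp_pos: [0.5523, 0.1848, 0.3036]
tcp_rot: [[-0.999, -0.039, 0.0], [-0.039, 0.999, 0.0], [-0.0, 0.0, -1.0]]
ft_force: [0.2, 0.8, 0.1]
finger_gap: 0.0002
gripper_force: 0.0
```

```bash
python3 - <<'E'
from h import *
np.set_printoptions(precision=4,suppress=True)
m=cams.camera_model('wrist'); a=cams.read_camera('wrist'); print(m, robot.nose_length)
b=cams.read_camera('scene')[150:310,130:330]
cv2.imwrite('pics/w1.png',a)
for l in ['lid_edge','hasp_lip','hasp','staple','pin']:
  r=finder.boxes_of(l,'wrist')[:2]; print(l,[(round(q['score'],2),w(m,q['xyz'])) for q in r])
E
```

```text
{'fx': 312.8750731554819, 'fy': 312.8750731554819, 'cx': 254.76130397986083, 'cy': 192.4457814572002, 'k1': -0.08821020257551339, 'world_from_camera': array([[-0.0402, -0.9573, -0.2864,  0.4792],
       [ 0.9992, -0.0386, -0.0113,  0.1822],
       [-0.0002, -0.2867,  0.958 ,  0.4252],
       [ 0.    ,  0.    ,  0.    ,  1.    ]])} 0.022
lid_edge [(0.97, array([0.5736, 0.1059, 0.2095]))]
hasp_lip [(0.62, array([0.5836, 0.0951, 0.223 ])), (0.57, array([ 0.5673, -0.0134,  0.1307]))]
hasp [(0.82, array([0.5819, 0.0975, 0.2139]))]
staple [(0.64, array([0.5663, 0.0955, 0.0921])), (0.34, array([0.5729, 0.1058, 0.2039]))]
pin [(0.9, array([ 0.5663, -0.0109,  0.1333]))]
```

View pics/w1.png

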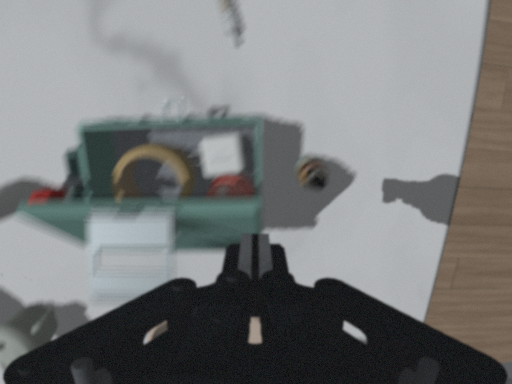

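The wrist picture shows the lid's front edge from (25,208) to (260,200), the box's front rim from (83,125) to (265,117), the loop near (175,105), and the fingertips at (255,240).

```bash
python3 - <<'E'
from h import *
np.set_printoptions(precision=4,suppress=True)
m=dict(fx=312.875,fy=312.875,cx=254.76,cy=192.446,k1=-.08821,world_from_camera=[[-0.0402,-0.9573,-0.2864,0.4792],[0.9992,-0.0386,-0.0113,0.1822],[-0.0002,-0.2867,0.958,0.4252],[0,0,0,1]])
print('rim',onz(m,83,125,.088),onz(m,265,117,.088))
print('loop',onz(m,175,105,.067))
for z in(.19,.2,.21):print('lid',onz(m,25,208,z),onz(m,260,200,z))
E
```

```text
rim [ 0.5108 -0.0041  0.088 ] [0.4966 0.1936 0.088 ]
loop [0.4881 0.0934 0.067 ]
lid [ 0.571  -0.0078  0.19  ] [0.5556 0.1894 0.19  ]
lid [0.5671 0.0002 0.2   ] [0.5523 0.1891 0.2   ]
lid [0.5632 0.0083 0.21  ] [0.5491 0.1888 0.21  ]
```

Request:
step_arm(
  series=[
    {"translation": [7,-7,-22],"turn": 0.01},
    {"translation": [7,-7,-22],"turn": 0},
    {"translation": [6,-6,-22],"turn": 0},
    {"translation": [0,0,-12],"turn": 0},
    {"translation": [0,0,-12],"turn": 0},
    {"translation": [-12,0,-11],"turn": 0},
    {"translation": [-12,0,-11],"turn": 0},
    {"translation": [-7,0,-11],"turn": 0},
    {"translation": [-7,0,-11],"turn": 0},
    {"translation": [-7,0,-11],"turn": 0},
  ],
)

```text
time_s: 3.75
tcp_pos: [0.5259, 0.1673, 0.1589]
tcp_rot: [[-0.999, -0.049, 0.003], [-0.049, 0.999, 0.001], [-0.003, 0.0, -1.0]]
ft_force: [2.1, -0.2, 1.5]
finger_gap: 0.0
gripper_force: 0.5
```

Request:
step_arm(
  series=[
    {"translation": [-2,0,-10],"turn": 0},
    {"translation": [-2,0,-10],"turn": 0},
    {"translation": [-2,0,-10],"turn": 0},
    {"translation": [-2,0,-7],"turn": 0},
    {"translation": [0,0,-3],"turn": 0},
    {"translation": [0,0,0],"turn": 0},
    {"translation": [0,0,0],"turn": 0},
    {"translation": [0,0,0],"turn": 0},
    {"translation": [0,0,0],"turn": 0},
    {"translation": [0,0,0],"turn": 0},
  ],
)

```text
time_s: 4.75
tcp_pos: [0.5185, 0.1666, 0.1218]
tcp_rot: [[-0.999, -0.048, 0.003], [-0.048, 0.999, 0.001], [-0.003, 0.0, -1.0]]
ft_force: [-10.2, -1.7, 28.9]
finger_gap: -0.0002
gripper_force: 14.6
```

Request:
step_arm(
  series=[
    {"translation": [0,0,20],"turn": 0},
    {"translation": [0,0,30],"turn": 0},
    {"translation": [0,0,40],"turn": 0},
    {"translation": [5,-15,40],"turn": 0},
    {"translation": [5,-15,40],"turn": 0},
    {"translation": [5,-15,0],"turn": 0},
    {"translation": [5,-15,0],"turn": 0},
    {"translation": [5,-12,0],"turn": 0},
    {"translation": [0,0,0],"turn": 0},
    {"translation": [0,0,0],"turn": 0},
  ],
)

```text
time_s: 5.75
tcp_pos: [0.5427, 0.0943, 0.287]
tcp_rot: [[-0.999, -0.047, -0.003], [-0.047, 0.999, 0.0], [0.003, 0.001, -1.0]]
ft_force: [-0.2, -0.5, 0.1]
finger_gap: 0.0
gripper_force: 0.0
```

```bash
python3 - <<'E'
from h import *
np.set_printoptions(precision=4,suppress=True)
m=cams.camera_model('wrist'); a=cams.read_camera('wrist')
import json; m['world_from_camera']=np.array(m['world_from_camera']).tolist(); json.dump(m,open('m2.json','w'))
print(status.observe()['tcp_pos'])
cv2.imwrite('pics/w2r.png',a); cv2.imwrite('pics/w2.png',cv2.resize(a[30:280,60:440],None,fx=2.1,fy=2.1,interpolation=2))
for l in ['lid_edge','hasp_lip','hasp','staple','pin']:
  r=finder.boxes_of(l,'wrist')[:2]; print(l,[(round(q['score'],2),w(m,q['xyz'])) for q in r])
E
```

```text
[0.5427 0.0946 0.2873]
lid_edge [(0.97, array([0.5542, 0.0955, 0.1046])), (0.66, array([0.5181, 0.0941, 0.1576]))]
hasp_lip [(0.72, array([0.5155, 0.0914, 0.1563]))]
hasp [(0.67, array([0.5174, 0.0926, 0.1508]))]
staple [(0.87, array([0.5584, 0.0886, 0.1009])), (0.6, array([ 0.5687, -0.0149,  0.1406]))]
pin [(0.95, array([ 0.569 , -0.0141,  0.1366]))]
```

View pics/w2.png

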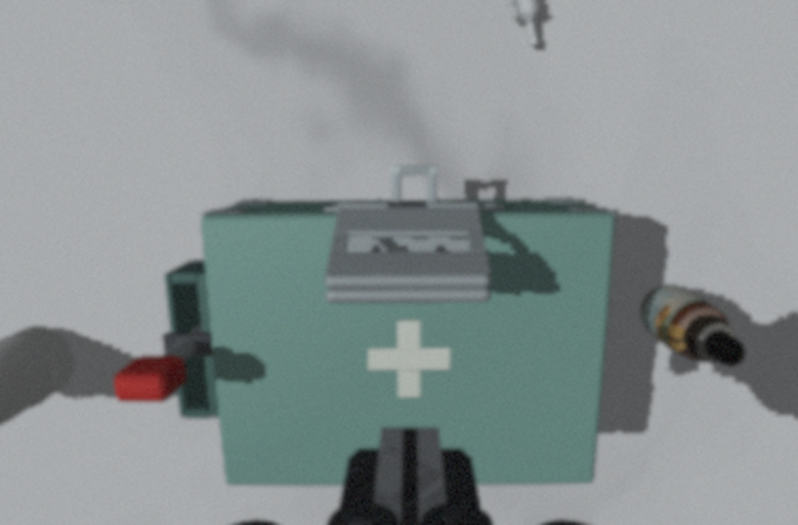

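The lid is shut, with corners at (203,213), (613,212), (595,484) and (228,484). The loop spans columns 391-438 with its front edge at row 166, the hasp stands at rows 205-300, and the red grip is at (150,378).

```bash
python3 - <<'E'
from h import *; import json
from scipy.optimize import least_squares
np.set_printoptions(precision=4,suppress=True)
m=json.load(open('m2.json')); f=lambda u,v:(60+u/2.1,30+v/2.1)
P=[f(203,213),f(613,212),f(595,484),f(228,484)]
L=np.array([[-.07,-.1,.1],[-.07,.1,.1],[.07,.1,.1],[.07,-.1,.1]])
def wp(q,p): c,s=np.cos(q[2]),np.sin(q[2]); return np.array([q[0]+c*p[0]-s*p[1],q[1]+s*p[0]+c*p[1],p[2]])
r=least_squares(lambda q:np.concatenate([proj(m,wp(q,l))-p for l,p in zip(L,P)]),[.567,.094,.05])
q=r.x; print('box',q[:2],np.degrees(q[2]),r.fun)
for p in P: print(onz(m,*p,.1))
def box(p): c,s=np.cos(q[2]),np.sin(q[2]); d=p[:2]-q[:2]; return np.array([c*d[0]+s*d[1],-s*d[0]+c*d[1]])*1e3
for n,uv in dict(L=(391,180),R=(438,180),F=(415,166)).items(): print(n,box(onz(m,*f(*uv),.0695)))
print('grip',[ (onz(m,*f(*uv),.15),box(onz(m,*f(*uv),.15))) for uv in[(150,371),(117,374),(187,364)]])
print('staple nominal',wp(q,[-.081,0,.067]))
for z in(.15,.16): print('lip',z,box(onz(m,*f(409,296),z)),onz(m,*f(409,296),z))
E
```

```text
box [0.5694 0.0962] 3.0637466304832253 [-3.3663  1.3851  4.2946  0.7543  1.9405 -1.1653 -2.9908 -0.2821]
[ 0.5034 -0.004   0.1   ]
[0.4937 0.1879 0.1   ]
[0.6355 0.1978 0.1   ]
[0.6448 0.0034 0.1   ]
L [-83.9434  -8.9511]
R [-83.8236  14.7657]
F [-90.7826   3.181 ]
grip [(array([ 0.5649, -0.0139,  0.15  ]), array([ -10.3716, -109.68  ])), (array([ 0.567 , -0.0284,  0.15  ]), array([  -9.049 , -124.3116])), (array([0.561 , 0.0022, 0.15  ]), array([-13.4397, -93.3576]))]
staple nominal [0.4885 0.0919 0.067 ]
lip 0.15 [-41.8905  -0.0988] [0.5276 0.0938 0.15  ]
lip 0.16 [-44.1189  -0.0871] [0.5254 0.0937 0.16  ]
```

Request:
step_arm(
  series=[
    {"translation": [3,-8,-20],"turn": 0},
    {"translation": [3,-8,-20],"turn": 0},
    {"translation": [4,-8,-20],"turn": 0},
    {"translation": [0,0,-18],"turn": 0},
    {"translation": [0,0,-18],"turn": 0},
    {"translation": [0,0,-17],"turn": 0},
    {"translation": [0,0,-17],"turn": 0},
    {"translation": [-10,0,0],"turn": 0},
    {"translation": [-10,-1,0],"turn": 0},
    {"translation": [-10,-1,0],"turn": 0},
  ],
)

```text
time_s: 7.05
tcp_pos: [0.5225, 0.0685, 0.1594]
tcp_rot: [[-0.999, -0.049, 0.002], [-0.049, 0.999, 0.0], [-0.002, -0.0, -1.0]]
ft_force: [1.4, -0.5, -0.2]
finger_gap: -0.0
gripper_force: 0.2
```

Request:
step_arm(
  series=[
    {"translation": [-11,0,0],"turn": 0},
    {"translation": [-11,-1,0],"turn": 0},
    {"translation": [-11,0,0],"turn": 0},
    {"translation": [-11,-1,0],"turn": 0},
    {"translation": [-11,0,-2],"turn": 0},
    {"translation": [-11,-1,-3],"turn": 0},
    {"translation": [-3,0,-7],"turn": 0},
    {"translation": [-3,0,-7],"turn": 0},
    {"translation": [0,0,-7],"turn": 0},
    {"translation": [0,0,-7],"turn": 0},
  ],
)

```text
time_s: 8.05
tcp_pos: [0.451, 0.0654, 0.1246]
tcp_rot: [[-0.999, -0.048, -0.001], [-0.048, 0.999, 0.0], [0.001, 0.0, -1.0]]
ft_force: [0.4, 0.4, 0.2]
finger_gap: 0.0002
gripper_force: 0.1
```

Request:
step_arm(
  series=[
    {"translation": [-1,0,-7],"turn": 0},
    {"translation": [-1,0,-7],"turn": 0},
    {"translation": [0,0,-7],"turn": 0},
    {"translation": [2.5,0,-4.5],"turn": 0},
    {"translation": [2.5,0,-4.5],"turn": 0},
    {"translation": [2.5,0,-4.5],"turn": 0},
    {"translation": [2.5,0,-4],"turn": 0},
    {"translation": [2.5,0,-4],"turn": 0},
    {"translation": [2.5,0,-4],"turn": 0},
    {"translation": [3,0,-1],"turn": 0},
  ],
)

```text
time_s: 9.05
tcp_pos: [0.4669, 0.0654, 0.0773]
tcp_rot: [[-0.999, -0.048, -0.001], [-0.048, 0.999, 0.0], [0.001, 0.0, -1.0]]
ft_force: [-0.8, 0.1, -0.3]
finger_gap: 0.0001
gripper_force: 0.2
```

Request:
step_arm(
  series=[
    {"translation": [3,0,0],"turn": 0},
    {"translation": [3,0,0],"turn": 0},
    {"translation": [3,0,0],"turn": 0},
    {"translation": [2,0,0],"turn": 0},
    {"translation": [0,0,0],"turn": 0},
    {"translation": [0,0,0],"turn": 0},
    {"translation": [0,0,0],"turn": 0},
    {"translation": [0,0,0],"turn": 0},
    {"translation": [0,0,0],"turn": 0},
    {"translation": [0,0,0],"turn": 0},
  ],
)

```text
time_s: 10.05
tcp_pos: [0.478, 0.0654, 0.0779]
tcp_rot: [[-0.999, -0.048, 0.0], [-0.048, 0.999, 0.0], [-0.0, 0.0, -1.0]]
ft_force: [-0.2, 0.2, -0.2]
finger_gap: -0.0001
gripper_force: 0.5
```

Request:
step_arm(
  series=[
    {"translation": [2,0,0],"turn": 0},
    {"translation": [2,0,0],"turn": 0},
    {"translation": [1,0,0],"turn": 0},
    {"translation": [0,0,0],"turn": 0},
    {"translation": [0,0,0],"turn": 0},
    {"translation": [0,0,0],"turn": 0},
    {"translation": [0,0,0],"turn": 0},
    {"translation": [0,0,0],"turn": 0},
    {"translation": [0,0,0],"turn": 0},
    {"translation": [0,0,0],"turn": 0},
  ],
)

```text
time_s: 11.05
tcp_pos: [0.4817, 0.0654, 0.0775]
tcp_rot: [[-0.999, -0.048, -0.003], [-0.048, 0.999, 0.0], [0.003, 0.0, -1.0]]
ft_force: [-6.0, -0.2, 2.8]
finger_gap: 0.0001
gripper_force: 0.7
```

Request:
step_arm(
  series=[
    {"translation": [-10,0,0],"turn": 0},
    {"translation": [-20,0,0],"turn": 0},
    {"translation": [0,0,40],"turn": 0},
    {"translation": [0,0,45],"turn": 0},
    {"translation": [0,0,45],"turn": 0},
    {"translation": [10,3,45],"turn": 0},
    {"translation": [20,7,35],"turn": 0},
    {"translation": [30,10,0],"turn": 0},
    {"translation": [30,7,0],"turn": 0},
    {"translation": [0,0,0],"turn": 0},
  ],
)

```text
time_s: 12.05
tcp_pos: [0.5455, 0.0929, 0.2873]
tcp_rot: [[-0.999, -0.049, 0.002], [-0.049, 0.999, 0.0], [-0.002, 0.0, -1.0]]
ft_force: [0.5, 0.7, 0.9]
finger_gap: 0.0001
gripper_force: 0.0
```

```bash
python3 - <<'E'
from h import *
import json
a=cams.read_camera('wrist');m=cams.camera_model('wrist');m['world_from_camera']=np.array(m['world_from_camera']).tolist(); json.dump(m,open('m3.json','w'))
s=cams.read_camera('scene')[165:290,150:265]
o=np.zeros((460,800,3),np.uint8); x=cv2.resize(a[60:220,140:300],(450,450),interpolation=2); o[:450,:450]=x; x=cv2.resize(s,(345,375),interpolation=2); o[:375,455:800]=x
cv2.imwrite('pics/w3.png',o)
E
```

```text
(no output)
```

View pics/w3.png

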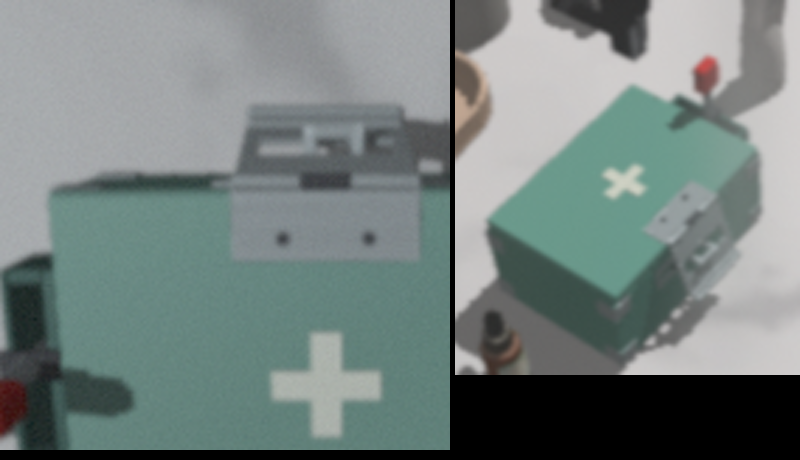

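The hasp now hangs over the staple: the loop shows through its slot at columns 303-364, front edge row 124, and the knuckle is at row 182, columns 232-418.

```bash
python3 - <<'E'
from h import *; import json
np.set_printoptions(precision=4,suppress=True)
m=json.load(open('m3.json')); k=160/450; g=lambda u,v,z:onz(m,140+u*k,60+v*k,z)
for n,a in dict(loopL=(303,138,.0695),loopR=(364,138,.0695),front=(333,124,.0695),knL=(232,184,.102),knR=(418,184,.102),screw1=(283,239,.102),screw2=(369,239,.102),crossC=(326,385,.1)).items(): print(n,g(*a))
E
```

```text
loopL [0.4807 0.0822 0.0695]
loopR [0.4795 0.1051 0.0695]
front [0.475  0.0932 0.0695]
knL [0.4963 0.0592 0.102 ]
knR [0.4931 0.123  0.102 ]
screw1 [0.5144 0.0775 0.102 ]
screw2 [0.5129 0.1074 0.102 ]
crossC [0.5675 0.0952 0.1   ]
```

Request:
step_arm(
  series=[
    {"translation": [3,-14,-3],"turn": 0},
    {"translation": [3,-14,-3],"turn": 0},
    {"translation": [3,-14,-3],"turn": 0},
    {"translation": [3,-14,-3],"turn": 0},
    {"translation": [3,-14,-3],"turn": 0},
    {"translation": [3,-14,-3],"turn": 0},
    {"translation": [2,-14,-3],"turn": 0},
    {"translation": [2,-13,-3],"turn": 0},
    {"translation": [0,0,0],"turn": 0},
    {"translation": [0,0,0],"turn": 0},
  ],
  gripper=-0.3,
)

```text
time_s: 13.15
tcp_pos: [0.565, -0.0188, 0.2637]
tcp_rot: [[-0.999, -0.047, -0.0], [-0.047, 0.999, 0.0], [0.0, 0.0, -1.0]]
ft_force: [-0.2, 0.1, 0.4]
finger_gap: 0.0551
gripper_force: 0.0
```

```bash
python3 - <<'E'
from h import *
np.set_printoptions(precision=4,suppress=True)
s=status.observe();print(s['tcp_pos'],s['finger_gap'])
m=cams.camera_model('wrist'); a=cams.read_camera('wrist')
import json; m['world_from_camera']=np.array(m['world_from_camera']).tolist(); json.dump(m,open('m4.json','w'))
x=a[100:300,160:360]; cv2.imwrite('pics/w4.png',cv2.resize(x,(600,600),interpolation=2))
h=cv2.cvtColor(a,cv2.COLOR_BGR2HSV); k=((h[...,0]<8)|(h[...,0]>172))&(h[...,1]>150)&(h[...,2]>60)
n,l,st,c=cv2.connectedComponentsWithStats(k.astype(np.uint8)); i=1+st[1:,4].argmax(); print(st[i],c[i],proj(m,[.568,-.018,.15]))
print(onz(m,*c[i],.148))
E
```

```text
[ 0.565  -0.0188  0.2637] 0.0551340864599298
[239 189  28  24 588] [252.8112 200.8452] [255.1525 199.5478]
[ 0.5698 -0.0198  0.148 ]
```

View pics/w4.png

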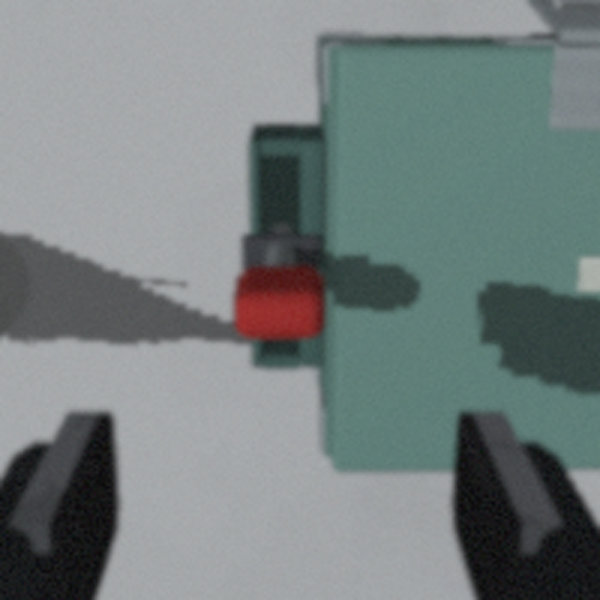

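The red grip's top face spans columns 237-323 and rows 296-338; the fingers straddle it at columns 112 and 460.

```bash
python3 - <<'E'
from h import *; import json
np.set_printoptions(precision=4,suppress=True)
m=json.load(open('m4.json'))
for u,v in[(280,296),(280,338),(237,316),(323,316),(280,317)]: print(onz(m,160+u/3,100+v/3,.15))
E
```

```text
[ 0.5673 -0.0195  0.15  ]
[ 0.5791 -0.0189  0.15  ]
[ 0.5734 -0.0306  0.15  ]
[ 0.5723 -0.0078  0.15  ]
[ 0.5732 -0.0192  0.15  ]
```

Request:
step_arm(
  series=[
    {"translation": [4,0,-15],"turn": 0.005},
    {"translation": [3.5,-0.5,-20],"turn": 0},
    {"translation": [0,0,-20],"turn": 0},
    {"translation": [0,0,-20],"turn": 0},
    {"translation": [0,0,-15],"turn": 0},
    {"translation": [0,0,-15],"turn": 0},
    {"translation": [0,0,-10],"turn": 0},
    {"translation": [0,0,-5],"turn": 0},
    {"translation": [0,0,0],"turn": 0},
    {"translation": [0,0,0],"turn": 0},
  ],
)

```text
time_s: 14.2
tcp_pos: [0.5729, -0.019, 0.1445]
tcp_rot: [[-0.999, -0.053, 0.001], [-0.053, 0.999, -0.0], [-0.001, -0.0, -1.0]]
ft_force: [-0.4, 0.7, -0.8]
finger_gap: 0.0552
gripper_force: 0.0
```

Request:
step_arm(
  series=[
    {"translation": [0,0,0],"turn": 0},
    {"translation": [0,0,0],"turn": 0},
    {"translation": [0,0,0],"turn": 0},
    {"translation": [0,0,0],"turn": 0},
    {"translation": [0,0,0],"turn": 0},
    {"translation": [0,0,0],"turn": 0},
    {"translation": [0,0,0],"turn": 0},
    {"translation": [0,0,0],"turn": 0},
    {"translation": [0,0,0],"turn": 0},
    {"translation": [0,0,0],"turn": 0},
  ],
  gripper=1,
  grip_force=100,
)

```text
time_s: 15.2
tcp_pos: [0.573, -0.0193, 0.1446]
tcp_rot: [[-0.999, -0.053, 0.002], [-0.053, 0.999, -0.0], [-0.002, -0.0, -1.0]]
ft_force: [-0.6, -0.4, 5.6]
finger_gap: 0.0219
gripper_force: 98.0
```

Request:
step_arm(
  series=[
    {"translation": [0,0,10],"turn": 0},
    {"translation": [0,0,25],"turn": 0},
    {"translation": [0,0,35],"turn": 0},
    {"translation": [-4,4,30],"turn": 0},
    {"translation": [-16,18,0],"turn": 0},
    {"translation": [-18,20,0],"turn": 0},
    {"translation": [-18,20,0],"turn": 0},
    {"translation": [-18,20,0],"turn": 0},
    {"translation": [-18,20,0],"turn": 0},
    {"translation": [-10,11,0],"turn": 0},
  ],
)

```text
time_s: 16.2
tcp_pos: [0.469, 0.0951, 0.2441]
tcp_rot: [[-0.999, -0.054, -0.001], [-0.054, 0.999, 0.0], [0.001, 0.0, -1.0]]
ft_force: [0.5, -0.5, -0.5]
finger_gap: 0.0217
gripper_force: 97.9
```

Request:
step_arm(
  series=[
    {"translation": [0,0,-10],"turn": 0},
    {"translation": [0,0,-15],"turn": 0},
    {"translation": [0,0,-15],"turn": 0},
    {"translation": [0,0,-10],"turn": 0},
    {"translation": [0,0,0],"turn": 0},
    {"translation": [0,0,0],"turn": 0},
    {"translation": [0,0,0],"turn": 0},
    {"translation": [0,0,0],"turn": 0},
    {"translation": [0,0,0],"turn": 0},
    {"translation": [0,0,0],"turn": 0},
  ],
)

```text
time_s: 17.2
tcp_pos: [0.4706, 0.0939, 0.1941]
tcp_rot: [[-0.999, -0.053, 0.001], [-0.053, 0.999, 0.0], [-0.001, 0.0, -1.0]]
ft_force: [0.2, -0.5, -1.1]
finger_gap: 0.022
gripper_force: 98.0
```

```bash
python3 - <<'E'
from h import *
np.set_printoptions(precision=4,suppress=True)
s=status.observe();print(s['tcp_pos'],s['finger_gap'],s['ft_force'])
m=cams.camera_model('wrist'); a=cams.read_camera('wrist')
import json; m['world_from_camera']=np.array(m['world_from_camera']).tolist(); json.dump(m,open('m5.json','w'))
print(proj(m,s['tcp_pos']-np.array([0,0,.0886])),proj(m,s['tcp_pos']-np.array([0,0,.0246])),proj(m,[.4867,.0936,.0695]))
b=cams.read_camera('scene')
o=np.zeros((600,800,3),np.uint8); o[:600,:520]=cv2.resize(a[90:290,170:343],(520,600),interpolation=2); o[:500,525:800]=cv2.resize(b[200:300,200:255],(275,500),interpolation=2)
cv2.imwrite('pics/w5.png',o)
E
```

```text
[0.4706 0.0939 0.1941] 0.02198803712670143 [ 0.1692 -0.5429 -1.1441]
[254.3846 206.2456] [254.1946 247.0529] [253.0496 210.2017]
```

View pics/w5.png

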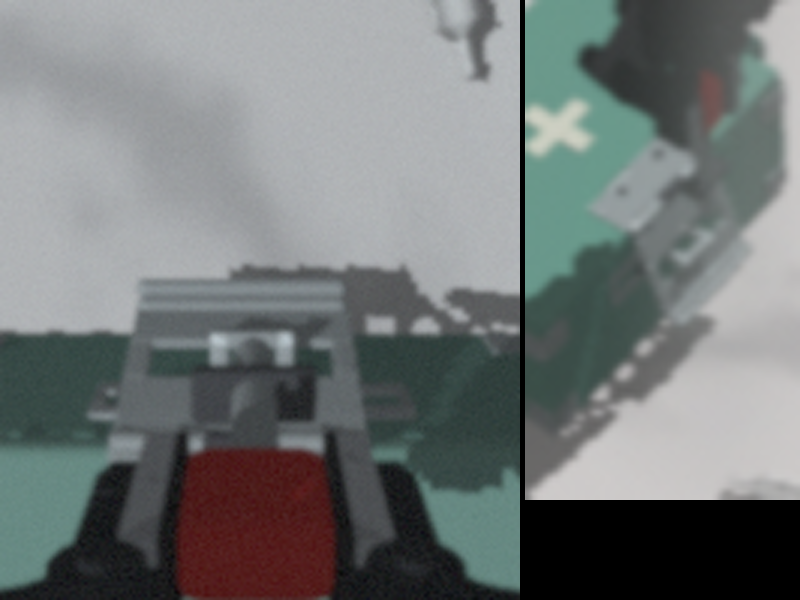

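Request:
step_arm(
  series=[
    {"translation": [0,0,-10],"turn": 0},
    {"translation": [0,0,-10],"turn": 0},
    {"translation": [0,0,-7],"turn": 0},
    {"translation": [0,0,-4],"turn": 0},
    {"translation": [0,0,0],"turn": 0},
    {"translation": [3,0,0],"turn": 0},
    {"translation": [3,0,0],"turn": 0},
    {"translation": [2,0,0],"turn": 0},
    {"translation": [0,0,0],"turn": 0},
    {"translation": [0,0,0],"turn": 0},
  ],
)

```text
time_s: 18.3
tcp_pos: [0.4785, 0.0939, 0.1629]
tcp_rot: [[-0.999, -0.053, 0.0], [-0.053, 0.999, 0.0], [-0.0, 0.0, -1.0]]
ft_force: [0.1, -0.2, -0.6]
finger_gap: 0.0223
gripper_force: 98.0
```

Request:
step_arm(
  series=[
    {"translation": [2,0,0],"turn": 0},
    {"translation": [2,0,0],"turn": 0},
    {"translation": [0,0,0],"turn": 0},
    {"translation": [0,0,0],"turn": 0},
    {"translation": [0,0,0],"turn": 0},
    {"translation": [0,0,0],"turn": 0},
    {"translation": [0,0,0],"turn": 0},
    {"translation": [0,0,0],"turn": 0},
    {"translation": [0,0,0],"turn": 0},
    {"translation": [0,0,0],"turn": 0},
  ],
)

```text
time_s: 19.3
tcp_pos: [0.4825, 0.0939, 0.1628]
tcp_rot: [[-0.999, -0.053, 0.0], [-0.053, 0.999, 0.0], [-0.0, 0.0, -1.0]]
ft_force: [0.4, -0.2, -0.2]
finger_gap: 0.0221
gripper_force: 98.0
```

Request:
step_arm(
  series=[
    {"translation": [1,0,0],"turn": 0},
    {"translation": [1,0,0],"turn": 0},
    {"translation": [0,0,0],"turn": 0},
    {"translation": [0,0,0],"turn": 0},
    {"translation": [0,0,0],"turn": 0},
    {"translation": [0,0,0],"turn": 0},
    {"translation": [0,0,0],"turn": 0},
    {"translation": [0,0,0],"turn": 0},
    {"translation": [0,0,0],"turn": 0},
    {"translation": [0,0,0],"turn": 0},
  ],
)

```text
time_s: 20.3
tcp_pos: [0.4845, 0.0939, 0.1628]
tcp_rot: [[-0.999, -0.053, -0.0], [-0.053, 0.999, 0.0], [0.0, 0.0, -1.0]]
ft_force: [-0.7, -0.6, -1.0]
finger_gap: 0.0225
gripper_force: 97.9
```

Request:
step_arm(
  series=[
    {"translation": [1,0,0],"turn": 0},
    {"translation": [0,0,0],"turn": 0},
    {"translation": [0,0,0],"turn": 0},
    {"translation": [0,0,0],"turn": 0},
    {"translation": [0,0,0],"turn": 0},
    {"translation": [0,0,0],"turn": 0},
    {"translation": [0,0,0],"turn": 0},
    {"translation": [0,0,0],"turn": 0},
    {"translation": [0,0,0],"turn": 0},
    {"translation": [0,0,0],"turn": 0},
  ],
)

```text
time_s: 21.3
tcp_pos: [0.4855, 0.0939, 0.1628]
tcp_rot: [[-0.999, -0.053, 0.0], [-0.053, 0.999, 0.0], [-0.0, 0.0, -1.0]]
ft_force: [-1.9, 0.0, -0.7]
finger_gap: 0.0224
gripper_force: 98.0
```

Request:
step_arm(
  series=[
    {"translation": [1,0,0],"turn": 0},
    {"translation": [0,0,0],"turn": 0},
    {"translation": [0,0,0],"turn": 0},
    {"translation": [0,0,0],"turn": 0},
    {"translation": [0,0,0],"turn": 0},
    {"translation": [0,0,0],"turn": 0},
    {"translation": [0,0,0],"turn": 0},
    {"translation": [0,0,0],"turn": 0},
    {"translation": [0,0,0],"turn": 0},
    {"translation": [0,0,0],"turn": 0},
  ],
)

```text
time_s: 22.3
tcp_pos: [0.4865, 0.0939, 0.1628]
tcp_rot: [[-0.999, -0.053, -0.0], [-0.053, 0.999, 0.0], [0.0, 0.0, -1.0]]
ft_force: [-1.7, -0.2, -1.8]
finger_gap: 0.0221
gripper_force: 97.9
```

Request:
step_arm(
  series=[
    {"translation": [1,0,0],"turn": 0},
    {"translation": [0,0,0],"turn": 0},
    {"translation": [0,0,0],"turn": 0},
    {"translation": [0,0,0],"turn": 0},
    {"translation": [0,0,0],"turn": 0},
    {"translation": [0,0,0],"turn": 0},
    {"translation": [0,0,0],"turn": 0},
    {"translation": [0,0,0],"turn": 0},
    {"translation": [0,0,0],"turn": 0},
    {"translation": [0,0,0],"turn": 0},
  ],
)

```text
time_s: 23.3
tcp_pos: [0.4875, 0.0939, 0.1628]
tcp_rot: [[-0.999, -0.053, -0.0], [-0.053, 0.999, 0.0], [0.0, 0.0, -1.0]]
ft_force: [-1.8, -0.0, -1.8]
finger_gap: 0.0224
gripper_force: 97.9
```

Request:
step_arm(
  series=[
    {"translation": [1,0,0],"turn": 0},
    {"translation": [0,0,0],"turn": 0},
    {"translation": [0,0,0],"turn": 0},
    {"translation": [0,0,0],"turn": 0},
    {"translation": [0,0,0],"turn": 0},
    {"translation": [0,0,0],"turn": 0},
    {"translation": [0,0,0],"turn": 0},
    {"translation": [0,0,0],"turn": 0},
    {"translation": [0,0,0],"turn": 0},
    {"translation": [0,0,0],"turn": 0},
  ],
)

```text
time_s: 24.3
tcp_pos: [0.4879, 0.0939, 0.1627]
tcp_rot: [[-0.999, -0.053, -0.002], [-0.053, 0.999, 0.0], [0.002, 0.0, -1.0]]
ft_force: [-5.6, 0.2, 0.5]
finger_gap: 0.0224
gripper_force: 98.1
```

Request:
step_arm(
  series=[
    {"translation": [-0.4,0,-0.5],"turn": 0},
    {"translation": [0,0,-0.5],"turn": 0},
    {"translation": [0,0,-0.5],"turn": 0},
    {"translation": [0,0,-0.5],"turn": 0},
    {"translation": [0,0,-0.5],"turn": 0},
    {"translation": [0,0,-0.5],"turn": 0},
    {"translation": [0,0,-0.5],"turn": 0},
    {"translation": [0,0,-0.5],"turn": 0},
    {"translation": [0,0,0],"turn": 0},
    {"translation": [0,0,0],"turn": 0},
  ],
)

```text
time_s: 25.3
tcp_pos: [0.4883, 0.0939, 0.1588]
tcp_rot: [[-0.999, -0.053, 0.0], [-0.053, 0.999, 0.0], [-0.0, 0.0, -1.0]]
ft_force: [-2.3, -0.2, -0.0]
finger_gap: 0.0222
gripper_force: 98.1
```

Request:
step_arm(
  series=[
    {"translation": [0,0,-0.5],"turn": 0},
    {"translation": [0,0,-0.5],"turn": 0},
    {"translation": [0,0,-0.5],"turn": 0},
    {"translation": [0,0,-0.5],"turn": 0},
    {"translation": [0,0,-0.5],"turn": 0},
    {"translation": [0,0,-0.5],"turn": 0},
    {"translation": [0,0,-0.5],"turn": 0},
    {"translation": [0,0,-0.5],"turn": 0},
    {"translation": [0,0,0],"turn": 0},
    {"translation": [0,0,0],"turn": 0},
  ],
)

```text
time_s: 26.3
tcp_pos: [0.488, 0.0939, 0.1547]
tcp_rot: [[-0.999, -0.053, -0.0], [-0.053, 0.999, 0.0], [0.0, 0.0, -1.0]]
ft_force: [-3.7, 0.2, 1.6]
finger_gap: 0.0223
gripper_force: 98.1
```

Request:
step_arm(
  series=[
    {"translation": [-0.3,0,-0.7],"turn": 0},
    {"translation": [0,0,-0.7],"turn": 0},
    {"translation": [0,0,-0.7],"turn": 0},
    {"translation": [0,0,-0.7],"turn": 0},
    {"translation": [0,0,-0.7],"turn": 0},
    {"translation": [0,0,-0.7],"turn": 0},
    {"translation": [0,0,-0.8],"turn": 0},
    {"translation": [0,0,0],"turn": 0},
    {"translation": [0,0,0],"turn": 0},
    {"translation": [0,0,0],"turn": 0},
  ],
)

```text
time_s: 27.3
tcp_pos: [0.4877, 0.0939, 0.1497]
tcp_rot: [[-0.999, -0.053, -0.0], [-0.053, 0.999, 0.0], [0.0, 0.0, -1.0]]
ft_force: [-4.0, -0.5, -0.2]
finger_gap: 0.0222
gripper_force: 98.1
```

Nose is well into the loop. Fully in at TCP z of about 0.134, so 15 mm to go.

Request:
step_arm(
  series=[
    {"translation": [0,0,-1],"turn": 0},
    {"translation": [0,0,-1],"turn": 0},
    {"translation": [0,0,-1],"turn": 0},
    {"translation": [0,0,-1],"turn": 0},
    {"translation": [0,0,-1],"turn": 0},
    {"translation": [0,0,-1],"turn": 0},
    {"translation": [0,0,-1],"turn": 0},
    {"translation": [0,0,-1],"turn": 0},
    {"translation": [0,0,0],"turn": 0},
    {"translation": [0,0,0],"turn": 0},
  ],
)

```text
time_s: 28.3
tcp_pos: [0.4877, 0.0939, 0.1417]
tcp_rot: [[-0.999, -0.053, -0.0], [-0.053, 0.999, 0.0], [0.0, 0.0, -1.0]]
ft_force: [-2.9, 0.2, -0.6]
finger_gap: 0.0222
gripper_force: 98.1
```

Request:
step_arm(
  series=[
    {"translation": [0,0,-1],"turn": 0},
    {"translation": [0,0,-1],"turn": 0},
    {"translation": [0,0,-1],"turn": 0},
    {"translation": [0,0,-1],"turn": 0},
    {"translation": [0,0,-1],"turn": 0},
    {"translation": [0,0,-0.5],"turn": 0},
    {"translation": [0,0,0],"turn": 0},
    {"translation": [0,0,0],"turn": 0},
    {"translation": [0,0,0],"turn": 0},
    {"translation": [0,0,0],"turn": 0},
  ],
)

```text
time_s: 29.3
tcp_pos: [0.4877, 0.0939, 0.1362]
tcp_rot: [[-0.999, -0.053, -0.0], [-0.053, 0.999, 0.0], [0.0, 0.0, -1.0]]
ft_force: [-3.1, -1.3, -1.3]
finger_gap: 0.0227
gripper_force: 98.1
```

Request:
step_arm(
  series=[
    {"translation": [0,0,-0.5],"turn": 0},
    {"translation": [0,0,-0.5],"turn": 0},
    {"translation": [0,0,-0.5],"turn": 0},
    {"translation": [0,0,0],"turn": 0},
    {"translation": [0,0,0],"turn": 0},
    {"translation": [0,0,0],"turn": 0},
    {"translation": [0,0,0],"turn": 0},
    {"translation": [0,0,0],"turn": 0},
    {"translation": [0,0,0],"turn": 0},
    {"translation": [0,0,0],"turn": 0},
  ],
)

```text
time_s: 30.3
tcp_pos: [0.4878, 0.0939, 0.1348]
tcp_rot: [[-0.999, -0.053, 0.0], [-0.053, 0.999, 0.0], [-0.0, 0.0, -1.0]]
ft_force: [-1.0, -1.2, -1.4]
finger_gap: 0.022
gripper_force: 98.0
```

Request:
step_arm(
  series=[
    {"translation": [0,0,-0.5],"turn": 0},
    {"translation": [0,0,0],"turn": 0},
    {"translation": [0,0,0],"turn": 0},
    {"translation": [0,0,0],"turn": 0},
    {"translation": [0,0,0],"turn": 0},
    {"translation": [0,0,0],"turn": 0},
    {"translation": [0,0,0],"turn": 0},
    {"translation": [0,0,0],"turn": 0},
    {"translation": [0,0,0],"turn": 0},
    {"translation": [0,0,0],"turn": 0},
  ],
)

```text
time_s: 31.3
tcp_pos: [0.4878, 0.0939, 0.1343]
tcp_rot: [[-0.999, -0.053, -0.0], [-0.053, 0.999, 0.0], [0.0, 0.0, -1.0]]
ft_force: [-0.2, 0.6, -0.8]
finger_gap: 0.0225
gripper_force: 98.0
```

Request:
step_arm(
  series=[
    {"translation": [0,0,-0.5],"turn": 0},
    {"translation": [0,0,-0.5],"turn": 0},
    {"translation": [0,0,0],"turn": 0},
    {"translation": [0,0,0],"turn": 0},
    {"translation": [0,0,0],"turn": 0},
    {"translation": [0,0,0],"turn": 0},
    {"translation": [0,0,0],"turn": 0},
    {"translation": [0,0,0],"turn": 0},
    {"translation": [0,0,0],"turn": 0},
    {"translation": [0,0,0],"turn": 0},
  ],
)

```text
time_s: 32.3
tcp_pos: [0.488, 0.0939, 0.134]
tcp_rot: [[-0.999, -0.053, 0.001], [-0.053, 0.999, 0.0], [-0.001, 0.0, -1.0]]
ft_force: [-3.1, -0.3, 5.8]
finger_gap: 0.0221
gripper_force: 99.2
```

Request:
step_arm(
  series=[
    {"translation": [0,0,-0.5],"turn": 0},
    {"translation": [0,0,-0.5],"turn": 0},
    {"translation": [0,0,0],"turn": 0},
    {"translation": [0,0,0],"turn": 0},
    {"translation": [0,0,0],"turn": 0},
    {"translation": [0,0,0],"turn": 0},
    {"translation": [0,0,0],"turn": 0},
    {"translation": [0,0,0],"turn": 0},
    {"translation": [0,0,0],"turn": 0},
    {"translation": [0,0,0],"turn": 0},
  ],
)

```text
time_s: 33.3
tcp_pos: [0.4881, 0.0939, 0.1339]
tcp_rot: [[-0.999, -0.053, 0.002], [-0.053, 0.999, 0.0], [-0.002, 0.0, -1.0]]
ft_force: [-4.9, -1.4, 13.5]
finger_gap: 0.022
gripper_force: 100.1
```

Request:
step_arm(
  series=[
    {"translation": [0,0,1],"turn": 0},
    {"translation": [0,0,0],"turn": 0},
    {"translation": [0,0,0],"turn": 0},
    {"translation": [0,0,0],"turn": 0},
    {"translation": [0,0,0],"turn": 0},
    {"translation": [0,0,0],"turn": 0},
    {"translation": [0,0,0],"turn": 0},
    {"translation": [0,0,0],"turn": 0},
    {"translation": [0,0,0],"turn": 0},
    {"translation": [0,0,0],"turn": 0},
  ],
  gripper=-0.2,
)

```text
time_s: 34.3
tcp_pos: [0.4878, 0.0939, 0.1333]
tcp_rot: [[-0.999, -0.053, 0.0], [-0.053, 0.999, 0.0], [-0.0, 0.0, -1.0]]
ft_force: [-0.2, -0.6, 0.6]
finger_gap: 0.0514
gripper_force: 0.0
```

Request:
step_arm(
  series=[
    {"translation": [0,0,5],"turn": 0},
    {"translation": [0,0,15],"turn": 0},
    {"translation": [0,0,25],"turn": 0},
    {"translation": [0,0,30],"turn": 0},
    {"translation": [0,0,30],"turn": 0},
    {"translation": [15,0,20],"turn": 0},
    {"translation": [15,0,10],"turn": 0},
    {"translation": [15,0,0],"turn": 0},
    {"translation": [0,0,0],"turn": 0},
    {"translation": [0,0,0],"turn": 0},
  ],
)

```text
time_s: 35.3
tcp_pos: [0.5323, 0.0939, 0.2681]
tcp_rot: [[-0.999, -0.053, -0.001], [-0.053, 0.999, 0.0], [0.001, 0.0, -1.0]]
ft_force: [-0.7, 0.0, -0.8]
finger_gap: 0.0514
gripper_force: 0.0
```

```bash
python3 - <<'E'
from h import *
s=status.observe();print(s['tcp_pos'],s['finger_gap'],s['ft_force'],s['time_s'])
a=cams.read_camera('wrist'); b=cams.read_camera('scene')
o=np.zeros((600,800,3),np.uint8); o[:600,:450]=cv2.resize(a[60:260,180:330],(450,600),interpolation=2); o[:500,455:800]=cv2.resize(b[190:290,190:259],(345,500),interpolation=2)
cv2.imwrite('pics/w6.png',o)
E
```

```text
[0.53226656 0.09386085 0.26805458] 0.05138825801764932 [-0.7343946   0.01753979 -0.79084512] 35.3
```

View pics/w6.png

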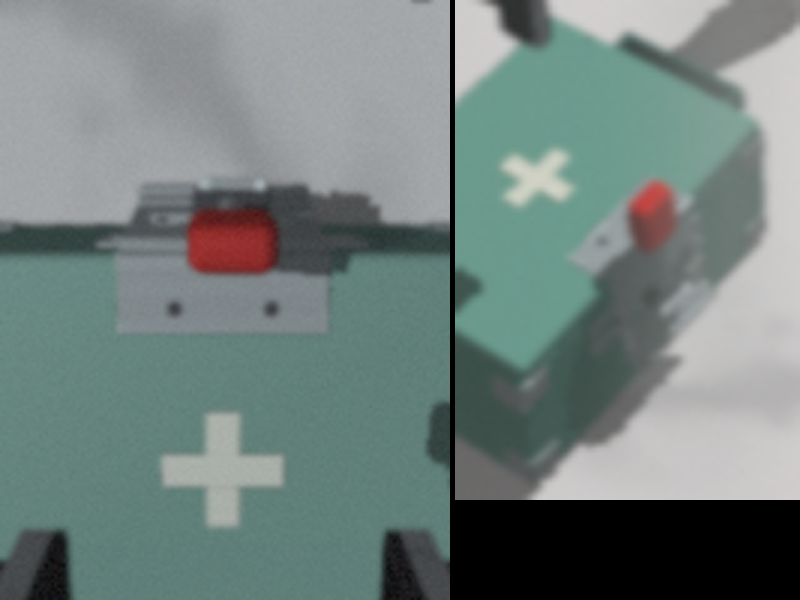

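The pin stands upright in the loop (grip at (232,240) in the left part), with the hasp held back and the gripper clear.

```bash
python3 -c "
from rig import sign_off; print(sign_off())"
```

```text
the job is handed in; nothing more can be done
None
```

The lid is shut, the hasp is swung over the staple and the pin is pushed down through the loop until it stopped at the expected seated height. The last picture shows it upright with the gripper clear; I handed the job in at about 35 s, but no verdict came back.

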